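# Gauge the red bar in the bench caliper

### The arm

A 7-joint arm with a two-finger parallel gripper is mounted at the origin on the work surface. World frame = base frame: x ahead of the robot, y to its left, z up, the work surface at z = 0. Lengths are in m, angles in degrees, forces in N, time in s.
With the tool pointing down it reaches from about 0.4 to 0.875 m from the base axis. Payload 6.5 kg.
Tool frame: the origin (TCP) lies midway between the tips of the shut fingers; the grasp point (between the pads) lies hold_point_z behind it (hold_point_z is the distance from the TCP to the grasp point, in m); y points along the fingers, x is the direction in which the jaws open and shut, and the axes are right-handed (so a half turn about y gives the same grasp; the last joint's range is limited). The gripper opens to 88 mm and grips with 3 to 60 N. Pads are 18 mm wide; open, the fingers measure 123 mm over their backs; the gripper's body (75 mm by 187 mm) begins 45 mm behind the grasp point.
Start: joints at [71.837, 30.733, -0.252, 88.115, 0.149, 61.152, -4.079], TCP at [0.161, -0.63, 0.239] pointing down, gripper open.
Joint ranges: [-154.64, 154.64], [-21.42, 123.67], [-72.66, 72.17], [13.99, 137.28], [-74.86, 254.86], [10.95, 109.41], [-158.01, 158.01]. Speed limits (degrees/s): [136.94, 136.94, 180, 180, 180, 180, 180].

### API

Orientations are given as a 3x3 rotation matrix whose columns are the frame's x, y, z axes.
In Python, from station import * gives the robot as it stands. The module is installed in compiled form; this text tells all that it offers.
- The arm moves only by the tool step_arm, never from a script. Its argument "commands" is a list of rows, each a list of 5 numbers: the shift along the tool's x, y, z in mm, then the turn about the tool's y in degrees, then the opening, from -1 (shut) to 1 (fully open). In form: [[dx, dy, dz, turn, grip], ...]. A call has 1 to 20 rows; each row is the pose to reach, as a shift and turn from the pose measured when the call began, along the tool's axes at that moment; what a row does not reach only later rows make up. A row lasts 1/10 s, in which the tool goes at most 50 mm and 8.59 degrees, less where a joint would pass 70% of its speed; a pose out of reach is approached as far as the arm can. A call with a gripper value outside its range is refused whole. The fingers move at their own pace and stop on an object; "grip_force" is the grip in N (left out, the last holds). Time passes only in rows, so rows that repeat a pose let the fingers close. It gives the time, the measured TCP pose, the force and the opening at its end, in the units of the state.
- read_state(): the state, without advancing time (a new reading comes with each control period).
- snapshot(name): name is "scene" or "top"; returns a dict with "img" (384x512x3 uint8, red, green, blue), "intrinsics" (3x3 intrinsics, pixels), "k1" (the pictures are not rectified: a ray, as slopes to the right and down, at radius r is drawn at 1 + k1 r^2 times it, then the intrinsics apply), "R" (3x3) and "t" (3): a world point X has camera coordinates R X + t. Camera axes: x right, y down, z forward; pixel columns grow to the right and rows downward; lengths in m; the calibration is good to about 2 mm. A picture is of the moment at which its call begins. There is no depth.
- sign_off(): hands the job in, once; it reports no verdict.
The state is a dict: "clock": time; "joint_pos": joint angles; "qvel": joint speeds; "effort": joint torques, N m; "tcp_pos": TCP position; "tool_rot": TCP orientation; "force": force on the tool from outside, world axes, zero at the start; "torque": the same for the moment, N m; "grip_width": finger opening in m.
Only numpy, scipy, OpenCV 4.12 (cv2) and the standard library are available. Lean on these libraries where they do the work, as an engineer would, in place of code of your own. Each camera call takes 0.05 s, during which the arm holds its last target. There are 200 camera calls.

### The job

Lift the red specimen bar out of the white cradle, put it down on the caliper's bed in front of the yellow hood, take it again by its tail end and slide it in under the hood, without anything touching the hood, until its nose meets the beam. Then close the sliding jaw (it has a red thumb tab) gently until the bar is held in contact with both jaws and lies flush against the fixed one, without tilting the jaw, and let go. Leave the white bar and the other things on the bench where they are.

Things in the scene. Friction and masses are not known exactly. Their poses are not given: they have to be found in the camera images.
- red_center (a point): Centre of the red specimen bar to be gauged: solid, about 0.45 kg (hidden variation), 160 (its x) x 40 (its y) x 36 mm high, both ends alike. It starts lying in one of the two places of the cradle.
- white_center (a point): Centre of the white bar, a bystander of the same size and axes, in the other place of the cradle. Leave it alone.
- cradle: Fixed white cradle, 176 (x) x 180 (y) mm, floor 10 mm high, origin under its centre. The bars lie on the floor along its x, at y = +47.5 and -47.5 mm. 44 mm high walls 3 to 4 mm beside the bars (beyond 48 mm from their middle) and end lips leave only the middle 96 mm of a bar free to grasp, with 55 mm between the bars. Bars lift straight up.
- gauge: Fixed bench caliper lying flat, origin on the bench; x = direction in which the bar is slid in, y = direction in which the jaw closes, z up. Grey bed, top at z = 12 mm, x = -220 to +60, y = -65 to +65 mm. A bar centred at x = -165, y = +8 mm lies in front of the hood (nose 10 mm short of it); home and flush, its centre is at x = -35, y = +10 mm. Base reaches x = +100, y = -170 to +100 mm.
- beam_stop (a point): Point on the near face of the steel beam across the far end of the caliper (caliper x = +45, y = +10, z = 21 mm; beam top at z = 30 mm). The bar's nose stops on this face.
- fixed_face (a point): Centre of the fixed jaw's flat face (caliper x = +7.5, y = +30, z = 28 mm). The face spans caliper x = -30 to +45 mm and z = 12 to 44 mm and looks to caliper -y; the bar lies flush against it.
- hood: Yellow overhanging hood fixed on the caliper, same origin and axes as the caliper. Slab x = -75 to -35, y = -55 to +85 mm, underside at z = 60 mm (12 mm above a bar on the bed), top z = 70 mm; grey post at y = +63 to +85 mm. With the bar home, 40 mm of its tail sticks out in front; fingers do not fit beneath the hood. It must not be touched.
- slide (a joint): Travel of the sliding jaw in m, 0 = wide open, up to 0.09; grows as it closes. The measuring face lies at caliper y = -65 mm + travel, so the jaw meets a 40 mm bar that is flush with the fixed jaw at about 0.055. It stays where it is left (sliding friction about 1.5 N; pushing the loose bar sideways over the bed takes a further 2 to 4 N).
- tab (a point): Centre of the red thumb tab standing on the slide above the beam: 30 (caliper x) x 16 (caliper y) mm, from z = 41 to 85 mm; centre 63 mm above the bench, at caliper x = +63 mm, y = -105 mm + travel. The dark slide below it is 56 mm long along y and has its top at z = 42 mm. Pushing here does not tilt the jaw.
- jaw_face (a point): Centre of the sliding jaw's measuring face, 29 mm above the bench, at caliper x = -5 mm when not tilted; the face is 50 mm long along x and 30 mm high. The steel jaw reaches from the beam to caliper x = -30 mm, top at z = 44 mm.
- jaw (a joint): Tilt of the sliding jaw about the vertical pin on the slide (at the tab's x), in rad, 0 = square. A spring of about 8 N m/rad holds it square: pushing on the jaw itself, or closing hard on the bar, tilts it (10 N at the face: about 0.07 rad); it comes back when eased.
- cup: Red drinking cup, 74 mm wide, 90 mm high, origin under its centre. Bystander.
- beaker: Glass beaker, 70 mm wide, 85 mm high, origin under its centre. Bystander.
- wash_bottle: White bottle with red cap, 60 mm wide, 160 mm high, origin under its centre. Bystander.
- weight: Brass calibration weight with knob, 48 mm wide, 68 mm high, origin under its centre. Bystander.
- spatula: Spatula lying on the bench. Bystander.
Things that resemble listed ones, but are neither listed nor needed, are in the scene too. There is more than one size of the part that bears red_center; the job needs the largest.

How it is judged:
By the outcome, as a careful person would: the job done as asked, in the order asked, and still so for the second after the job is handed in, with the robot touching nothing.
It also fails if it takes over 58 s, if anything falls off the work surface, if the arm or the gripper's body presses on something with over 40 N, if the wrist force passes 120 N, or if a joint passes its speed limit or range.

## Working session

There is one attempt and no reset: what is moved stays moved. The work goes in short steps, Python scripts to look and compute and a tool call to move; the robot and the scene stay as the last step left them, time stands still between calls to the robot, and variables do not carry over. Pictures are saved under pics/ and viewed, about 8 in all and at most 12, crops included, and the job is handed in when it is done.

Besides the shell and the picture viewer there is one more tool, called after "Request:" as name(argument=value, ...) on one line, values as JSON. step_arm: Moves the arm, as the interface text tells. Its arguments: {"type":"object","properties":{"commands":{"type":"array"},"grip_force":{"type":"number"}},"required":["commands"]}

```bash
mkdir -p pics; cat > h.py <<'E'
from station import *
import numpy as np, cv2
def snap(n,f=None):
    s=snapshot(n)
    if f: cv2.imwrite('pics/'+f,cv2.cvtColor(s['img'],cv2.COLOR_RGB2BGR))
    return s
def px2w(s,uv,z):
    K=np.array(s['intrinsics']);R=np.array(s['R']);t=np.array(s['t']);k=s['k1']
    out=[]
    for (u,v) in np.atleast_2d(uv):
        d=np.linalg.inv(K)@[u,v,1];p=d[:2].copy()
        for _ in range(20): p=d[:2]/(1+k*(p@p))
        r=R.T@[p[0],p[1],1];c=-R.T@t
        out.append(c+r*(z-c[2])/r[2])
    return np.array(out)
def w2px(s,X):
    K=np.array(s['intrinsics']);out=[]
    for x in np.atleast_2d(X):
        c=np.array(s['R'])@x+s['t'];p=c[:2]/c[2];p=p*(1+s['k1']*(p@p))
        out.append((K@[p[0],p[1],1])[:2])
    return np.array(out)
E
python3 - <<'E'
from h import *
np.set_printoptions(precision=4,suppress=True)
a=snap('scene','s0.png');b=snap('top','t0.png')
for s in(a,b): print(s['intrinsics'],s['k1'],-np.array(s['R']).T@s['t'])
im=np.hstack([a['img'],b['img']])
st=read_state();print(st['tcp_pos'],st['tool_rot'],st['grip_width'],st['clock'],{k:v for k,v in st.items() if 'hold' in k})
import station;print([n for n in dir(station) if not n.startswith('_')], getattr(station,'hold_point_z',None))
for n,s in(('s0b.png',a),('t0b.png',b)): cv2.imwrite('pics/'+n,cv2.resize(cv2.cvtColor(s['img'],cv2.COLOR_RGB2BGR),(800,600),interpolation=cv2.INTER_CUBIC))
E
```

```text
[[358.0032   0.     253.1475]
 [  0.     358.0032 190.9031]
 [  0.       0.       1.    ]] -0.00448887310899105 [1.3501 0.3287 0.6287]
[[352.4259   0.     259.6599]
 [  0.     352.4259 189.5494]
 [  0.       0.       1.    ]] -0.054660974541988455 [0.4055 0.0424 1.1051]
[ 0.1612 -0.6292  0.238 ] [[ 0.2482 -0.0005  0.9687]
 [-0.9687  0.0014  0.2482]
 [-0.0015 -1.     -0.0001]] 0.0883773727609161 0.1 {}
['PlanningError', 'hold_point_z', 'read_state', 'sign_off', 'snapshot'] 0.0187
```

View pics/s0b.png

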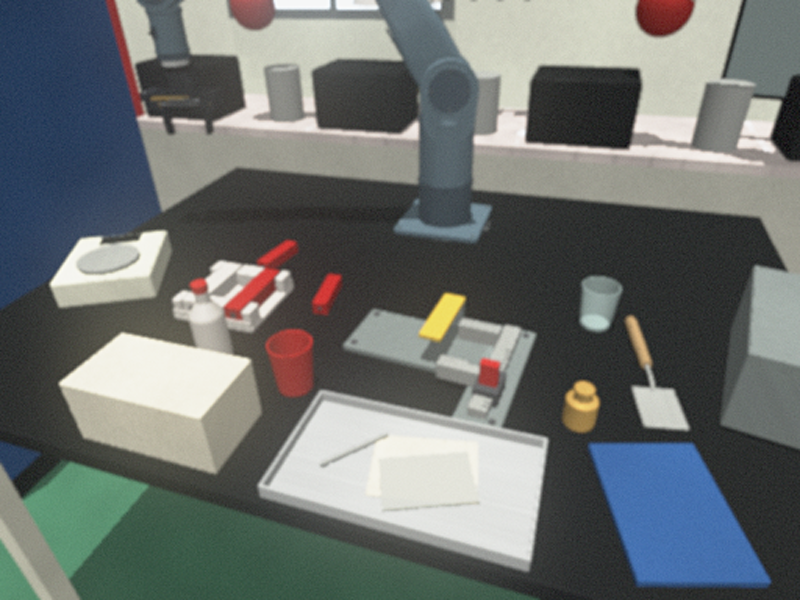

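View pics/t0b.png

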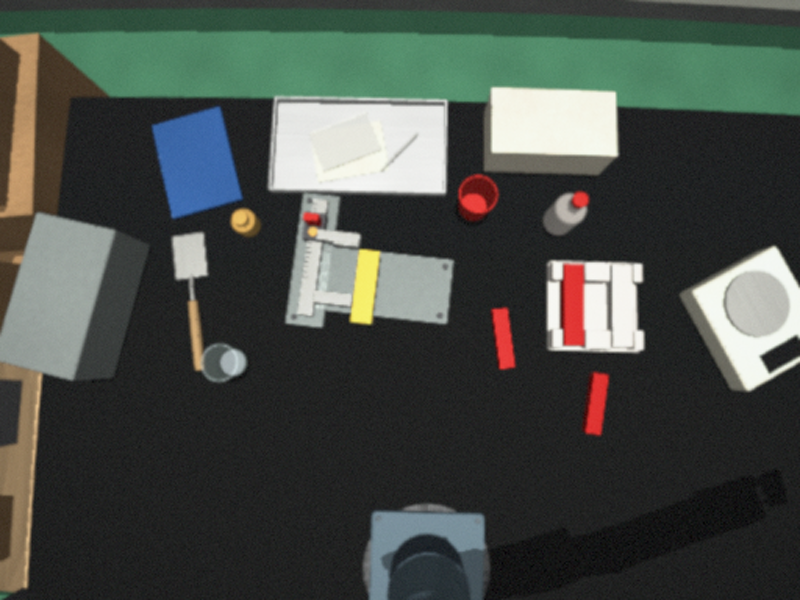

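The wanted bar is the large red one in the cradle at top view (573,305). Three other red things could be mistaken for it: loose shorter bars at (503,338) and (597,403), and the cup at (478,198). The caliper's hood is at (365,287) and its tab at (312,217). I'll check all of these in one close crop.

```bash
python3 - <<'E'
import cv2,numpy as np
im=cv2.imread('pics/t0.png')
def crop(x,y,w,h,k):
    c=cv2.resize(im[y:y+h,x:x+w],None,fx=k,fy=k,interpolation=cv2.INTER_CUBIC)
    c=cv2.convertScaleAbs(c,alpha=1.3,beta=10)
    for i in range(0,w,10):
        cv2.line(c,(i*k,0),(i*k,6),(0,255,255),1)
        if i%20==0: cv2.putText(c,str(x+i),(i*k,16),0,.35,(0,255,255),1)
    for i in range(0,h,10):
        cv2.line(c,(0,i*k),(6,i*k),(0,255,255),1)
        if i%20==0: cv2.putText(c,str(y+i),(8,i*k+4),0,.35,(0,255,255),1)
    return c
a=crop(180,120,115,95,4);b=crop(345,160,75,70,4)
c=np.zeros((400,770,3),np.uint8);c[:a.shape[0],:a.shape[1]]=a;c[:b.shape[0],465:465+b.shape[1]]=b
cv2.imwrite('pics/c1.png',c)
E
```

```text
(no output)
```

View pics/c1.png

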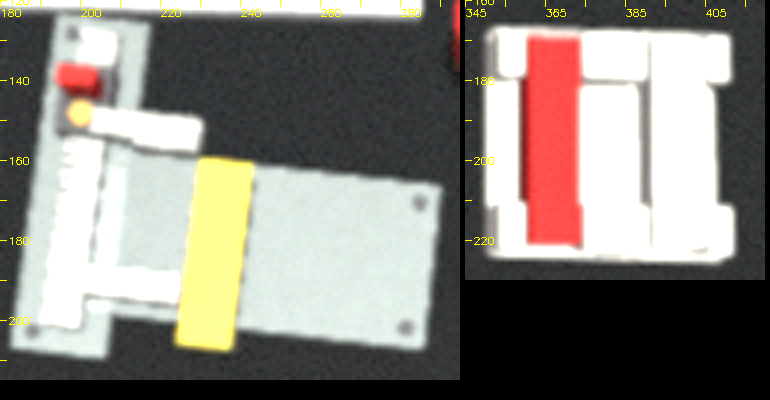

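```bash
cat > g.py <<'E'
from h import *
from scipy.optimize import least_squares
np.set_printoptions(precision=4,suppress=True)
def tf(p,X):
    X=np.atleast_2d(X);c,s=np.cos(p[2]),np.sin(p[2])
    return np.c_[p[0]+c*X[:,0]-s*X[:,1],p[1]+s*X[:,0]+c*X[:,1],X[:,2]]
E
python3 - <<'E'
from g import *
s=snap('top')
M=np.array([[-220,-65,12],[-220,65,12],[-75,-55,70],[-75,85,70],[-35,-55,70],[-35,85,70]])/1000
U=np.array([[290.25,166.5],[286.25,207.2],[243.5,160.5],[238.5,207.5],[229.5,159],[223.75,206.25]])
f=lambda p:(w2px(s,tf(p,M))-U).ravel()
r=least_squares(f,[.5,.1,1.5]);print('gauge',r.x,np.rad2deg(r.x[2]));print(f(r.x).reshape(-1,2))
print('tab top',w2px(s,tf(r.x,[.063,-.105,.085])),'base',w2px(s,tf(r.x,[[.1,-.17,0],[.1,.1,0]])))
B=np.array([[80,20,0],[80,-20,0],[-80,-20,0],[-80,20,0]])/1000+[0,0,.046]
V=np.array([[360.5,169],[373.75,169.5],[374.25,221.2],[360.5,220.75]])
f=lambda p:(w2px(s,tf(p,B))-V).ravel()
q=least_squares(f,[.4,-.3,0]);print('bar',q.x,np.rad2deg(q.x[2]));print(f(q.x).reshape(-1,2))
C=px2w(s,[[350.5,167],[411.75,168.75],[412,224.5],[350.75,223.25]],.044);print(C,C.mean(0))
print('park',tf(r.x,[[-.165,.008,.03],[-.035,.01,.03]]))
print(px2w(s,[[480*.64+0,310*.64],[510*.64,370*.64]],.03))
for n,X in(('fixed',[.0075,.03,.028]),('hood',[-.055,.015,.06]),('tab',[.063,-.105,.063])): print(n,tf(r.x,X))
E
```

```text
gauge [0.5566 0.1832 1.4877] 85.23662160879981
[[ 0.1217 -0.3511]
 [-0.0598  0.0311]
 [-0.2792  0.3143]
 [-0.7349 -0.0781]
 [ 0.4296  0.3972]
 [ 0.5326 -0.3148]]
tab top [[198.8037 138.4963]] base [[194.8159 124.5119]
 [183.6414 207.388 ]]
bar [ 0.515  -0.2734 -0.0029] -0.16644364754039476
[[ 0.1512 -0.3771]
 [-0.099  -0.4854]
 [-0.294   0.3684]
 [ 0.2448  0.4678]]
[[ 0.5996 -0.223   0.044 ]
 [ 0.5994 -0.4126  0.044 ]
 [ 0.4288 -0.4099  0.044 ]
 [ 0.4283 -0.2235  0.044 ]] [ 0.514  -0.3172  0.044 ]
park [[0.5349 0.0195 0.03  ]
 [0.5437 0.1492 0.03  ]]
[[ 0.5011 -0.0932  0.03  ]
 [ 0.3859 -0.1529  0.03  ]]
fixed [[0.5273 0.1932 0.028 ]]
hood [[0.5371 0.1297 0.06  ]]
tab [[0.6665 0.2373 0.063 ]]
```

```bash
cat >> g.py <<'E'
G=np.array([0.5566,0.1832,1.4877])
def mv(p,ang):
    """tool-frame shift (mm) and turn (deg) from now to TCP p, tool-x at world angle ang"""
    st=read_state();R=np.array(st['tool_rot']);d=R.T@(np.array(p)-st['tcp_pos'])*1000
    a=np.degrees(np.arctan2(R[1,0],R[0,0]));t=-((ang-a+180)%360-180)
    return np.round(np.r_[d,t],1)
def gp(x,y,z): return tf(G,np.array([[x,y,z]])/1000)[0]
def info():
    st=read_state();R=np.array(st['tool_rot']);p=np.array(st['tcp_pos']);c,s=np.cos(G[2]),np.sin(G[2]);d=p-[G[0],G[1],0]
    F=st['force'];print('t',st['clock'],'tcp',p,'gauge',np.array([c*d[0]+s*d[1],-s*d[0]+c*d[1],p[2]])*1000,'xang',np.degrees(np.arctan2(R[1,0],R[0,0])),'tilt',R[2],'F',np.array(F),'Fg',c*F[0]+s*F[1],-s*F[0]+c*F[1],'w',st['grip_width'],'q',np.array(st['joint_pos']))
E
python3 - <<'E'
from g import *
info();print(mv([.515,-.2734,.238],-90.2),mv([.515,-.2734,.1],-90.2))
print(px2w(snap('top'),[[355,145]],0.01))
E
```

```text
t 0.15 tcp [ 0.1612 -0.6292  0.238 ] gauge [-842.4285  326.6227  238.0467] xang -75.63210499586836 tilt [-0.0013 -1.     -0.0001] F [-0.8125  0.1501  0.3628] Fg 0.08217618835401305 0.822178238310268 w 0.08814165260475564 q [71.8382 30.7674 -0.2533 88.157   0.1466 61.1521 -4.0825]
[-256.9    0.4  431.    14.6] [-256.7  138.4  431.1   14.6]
[[ 0.6772 -0.2462  0.01  ]]
```

Request:
step_arm(commands=[[-17,0,29,1,1],[-34,0,57,2,1],[-51,0,86,3,1],[-68,0,115,4,1],[-86,0,144,5,1],[-103,0,172,6,1],[-120,0,201,7,1],[-137,0,230,8,1],[-154,0,259,9,1],[-171,0,287,10,1],[-188,0,316,11,1],[-206,0,345,12,1],[-223,0,374,13,1],[-240,0,402,14,1],[-252,0,422,14.6,1],[-257,0,431,14.6,1],[-257,0,431,14.6,1],[-257,0,431,14.6,1],[-257,0,431,14.6,1]])

```text
clock: 2.1
tcp_pos: [0.5137, -0.2751, 0.2384]
tool_rot: [[-0.006, -0.001, 1.0], [-1.0, 0.0, -0.006], [-0.0, -1.0, -0.001]]
force: [0.1, 0.2, 0.6]
grip_width: 0.0881
```

```bash
python3 - <<'E'
from g import *
info();print(mv([.515,-.2734,.019],-90.2))
E
```

```text
t 2.1 tcp [ 0.5137 -0.2751  0.2384] gauge [-460.2782    4.7209  238.3612] xang -90.37073761730474 tilt [-0.0003 -1.     -0.0011] F [0.1432 0.2109 0.6043] Fg 0.2220141560611066 -0.12517199648451233 w 0.08814099174344456 q [ 28.1271  24.3799  -5.7865  98.4103   2.8426  57.4133 -69.0515]
[ -1.7 219.4   1.5  -0.2]
```

Request:
step_arm(commands=[[-2,25,1.5,0,1],[-2,60,1.5,0,1],[-2,95,1.5,0,1],[-2,130,1.5,0,1],[-2,160,1.5,0,1],[-2,185,1.5,0,1],[-2,205,1.5,0,1],[-2,215,1.5,0,1],[-2,219,1.5,0,1],[-2,219,1.5,0,1],[-2,219,1.5,0,1]])

```text
clock: 3.2
tcp_pos: [0.5155, -0.2736, 0.0203]
tool_rot: [[-0.007, 0.0, 1.0], [-1.0, -0.0, -0.007], [0.0, -1.0, 0.0]]
force: [-0.8, -0.4, 0.5]
grip_width: 0.0884
```

```bash
python3 - <<'E'
from g import *
info()
s=snap('top','t1.png');c=s['img'][150:240,330:430,::-1]
a=cv2.resize(c,None,fx=4,fy=4,interpolation=cv2.INTER_CUBIC)
s=snap('scene','s1.png');c=s['img'][130:240,90:230,::-1]
b=cv2.resize(c,None,fx=2.8,fy=2.8,interpolation=cv2.INTER_CUBIC)
o=np.zeros((360,800,3),np.uint8);o[:,:400]=a;o[:308,400:792]=b;cv2.imwrite('pics/c2.png',o)
E
```

```text
t 3.2 tcp [ 0.5155 -0.2736  0.0203] gauge [-458.6238    3.0168   20.3321] xang -90.38999499172532 tilt [ 0.0005 -1.      0.0003] F [-0.8234 -0.3982  0.4841] Fg -0.46514017996596607 0.787516304550549 w 0.08836457092473451 q [ 26.8511  42.234   -4.4815 104.5946   5.5135  33.3519 -71.4684]
```

View pics/c2.png

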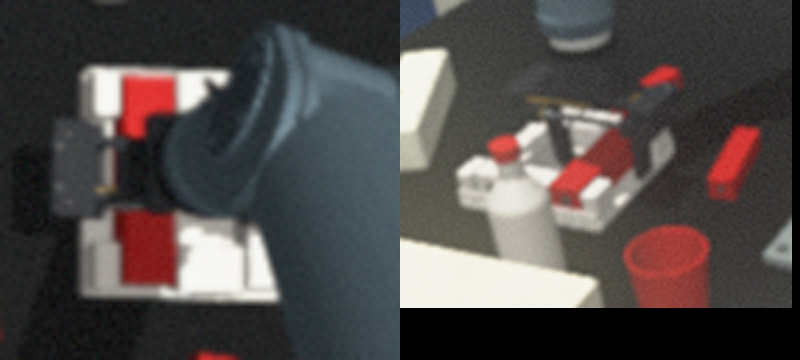

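The crop shows the fingers straddling the bar: top crop red at (148,180), scene crop at (605,165). I'll grip and lift.

Request:
step_arm(commands=[[0,0,0,0,-1],[0,0,0,0,-1],[0,0,0,0,-1],[0,0,0,0,-1],[0,0,0,0,-1],[0,0,0,0,-1],[0,0,0,0,-1],[0,0,0,0,-1]], grip_force=35)

```text
clock: 4.1
tcp_pos: [0.5156, -0.2734, 0.0203]
tool_rot: [[-0.006, 0.0, 1.0], [-1.0, -0.0, -0.006], [0.0, -1.0, 0.0]]
force: [0.2, 0.2, -0.4]
grip_width: 0.0393
```

Request:
step_arm(commands=[[0,-5,0,0,-1],[0,-15,0,0,-1],[0,-35,0,0,-1],[0,-60,0,0,-1],[0,-85,0,0,-1],[0,-105,0,0,-1],[0,-120,0,0,-1],[0,-125,0,0,-1],[0,-125,0,0,-1]])

```text
clock: 5.0
tcp_pos: [0.5156, -0.2734, 0.1457]
tool_rot: [[-0.006, 0.001, 1.0], [-1.0, -0.001, -0.006], [0.001, -1.0, 0.001]]
force: [0.4, 0.6, -5.6]
grip_width: 0.0396
```

```bash
python3 - <<'E'
from g import *
info();print(mv(gp(-165,8,145),-4.76),gp(-165,8,145))
E
```

```text
t 5.0 tcp [ 0.5156 -0.2734  0.1457] gauge [-458.4222    2.9806  145.7477] xang -90.37127307702411 tilt [ 0.0007 -1.      0.0009] F [ 0.3988  0.5573 -5.6319] Fg 0.5884797411393942 -0.3511452812197735 w 0.03960433558273729 q [ 27.6795  30.9914  -5.5751 102.5205   3.9693  46.6114 -70.2007]
[-292.9    0.6   17.5  -85.6] [0.5349 0.0194 0.145 ]
```

Request:
step_arm(commands=[[-10,0,1,-3,-1],[-27,0,2,-8,-1],[-45,0,3,-13,-1],[-62,0,4,-18,-1],[-80,0,5,-23,-1],[-97,0,6,-28,-1],[-115,0,7,-33,-1],[-132,0,8,-38,-1],[-150,0,9,-43.5,-1],[-167,0,10,-49,-1],[-185,0,11,-54.5,-1],[-203,0,12,-60,-1],[-220,0,13,-65,-1],[-238,0,14,-70,-1],[-256,0,15,-75,-1],[-273,0,16,-80,-1],[-286,0,17,-83.5,-1],[-293,0,17.5,-85.6,-1],[-293,0,17.5,-85.6,-1],[-293,0,17.5,-85.6,-1]])

```text
clock: 7.0
tcp_pos: [0.5348, 0.0187, 0.1453]
tool_rot: [[0.996, 0.0, 0.085], [-0.085, -0.001, 0.996], [0.0, -1.0, -0.001]]
force: [-0.1, -0.5, -5.4]
grip_width: 0.0401
```

```bash
python3 - <<'E'
from g import *
info();print(mv(gp(-165,8,24),-4.76))
a=snap('top','t2.png')
o=cv2.resize(a['img'][90:240,170:370,::-1],None,fx=4,fy=4,interpolation=cv2.INTER_CUBIC);cv2.imwrite('pics/c3.png',o)
E
```

```text
t 7.0 tcp [0.5348 0.0187 0.1453] gauge [-165.7338    8.058   145.2628] xang -4.850294523908215 tilt [ 0.0005 -1.     -0.0013] F [-0.0858 -0.4872 -5.4308] Fg -0.49263394585067816 0.045080645614224125 w 0.040074446689033 q [ 15.4548  29.832  -28.7474 108.6143  19.4161  46.3642 -28.513 ]
[  0.  121.3   0.9  -0.1]
```

View pics/c3.png

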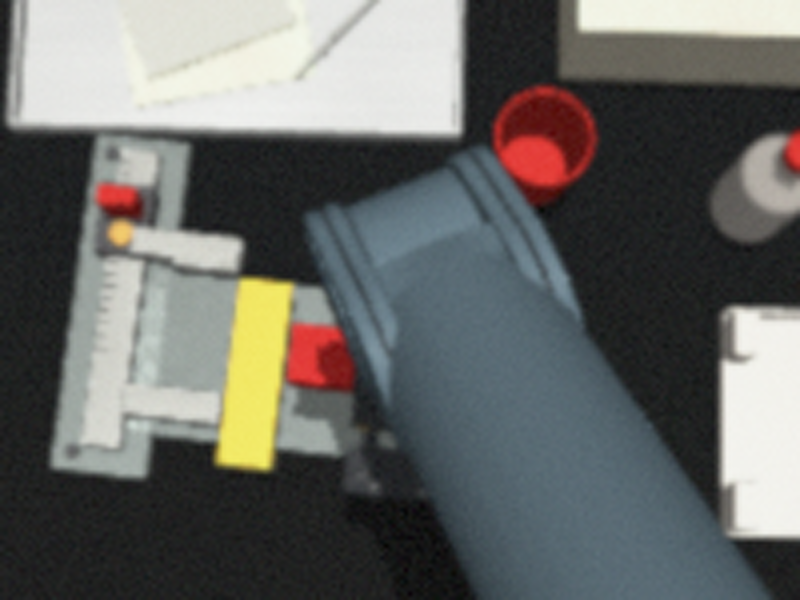

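Bar hangs over the bed with its nose just short of the hood (crop (292,355) against the hood's edge at (288,330)). I'll set it 3 mm further back and lower it.

Request:
step_arm(commands=[[0,5,-2,0,-1],[0,20,-3,0,-1],[0,45,-3,0,-1],[0,70,-3,0,-1],[0,90,-3,0,-1],[0,105,-3,0,-1],[0,114,-3,0,-1],[0,118,-3,0,-1],[0,119,-3,0,-1],[0,120,-3,0,-1],[0,121,-3,0,-1],[0,121.5,-3,0,-1],[0,122,-3,0,-1],[0,122.5,-3,0,-1],[0,122.5,-3,0,-1]])

```text
clock: 8.55
tcp_pos: [0.5347, 0.0152, 0.0229]
tool_rot: [[0.996, 0.001, 0.085], [-0.085, -0.002, 0.996], [0.001, -1.0, -0.001]]
force: [0.7, -0.6, -5.4]
grip_width: 0.0395
```

```bash
python3 - <<'E'
from g import *
info()
E
```

```text
t 8.55 tcp [0.5347 0.0152 0.0229] gauge [-169.2684    7.9083   22.8549] xang -4.883275886820521 tilt [ 0.0006 -1.     -0.0015] F [ 0.692  -0.5856 -5.4336] Fg -0.5261314068731479 -0.73823181677133 w 0.039494000417952514 q [ 10.6888  40.9428 -22.2923 111.0797  27.218   33.1477 -34.6943]
```

Still carrying the full weight (-5.4 N), so it goes down a little further.

Request:
step_arm(commands=[[0,0.5,0,0.1,-1],[0,1,0,0.1,-1],[0,1.3,0,0.1,-1],[0,1.3,0,0.1,-1]])

```text
clock: 8.95
tcp_pos: [0.5347, 0.0151, 0.0223]
tool_rot: [[0.996, 0.001, 0.087], [-0.087, -0.002, 0.996], [0.001, -1.0, -0.002]]
force: [-3.0, -1.2, 5.5]
grip_width: 0.0395
```

Request:
step_arm(commands=[[0,0,0,0,1],[0,0,0,0,1],[0,0,0,0,1],[0,0,0,0,1],[0,-0.5,0,0,1],[0,-1,-8,0,1],[0,-1,-20,-0.1,1],[0,-1,-35,-0.2,1],[0,-1,-50,-0.2,1],[0,-1,-62,-0.2,1],[0,-1,-69,-0.2,1],[0,-1,-71,-0.2,1],[0,-1,-71,-0.2,1],[0,-1,-71,-0.2,1]])

```text
clock: 10.35
tcp_pos: [0.5287, -0.0548, 0.0235]
tool_rot: [[0.997, 0.001, 0.083], [-0.083, -0.001, 0.997], [0.001, -1.0, -0.001]]
force: [-0.2, 0.2, 0.3]
grip_width: 0.0878
```

```bash
python3 - <<'E'
from g import *
info()
a=snap('top','t3.png');b=snap('scene','s3.png')
A=cv2.resize(a['img'][110:220,170:310,::-1],None,fx=4,fy=4,interpolation=cv2.INTER_CUBIC)
B=cv2.resize(b['img'][160:290,190:380,::-1],None,fx=4,fy=4,interpolation=cv2.INTER_CUBIC)
cv2.imwrite('pics/c4a.png',A);cv2.imwrite('pics/c4.png',B)
for s,n in((a,'top'),(b,'scene')): print(n,w2px(s,tf(G,np.array([[-249,-12,48],[-249,28,48],[-89,-12,48],[-89,28,48]])/1000)).round(1).tolist())
E
```

```text
t 10.35 tcp [ 0.5287 -0.0548  0.0235] gauge [-239.4483    8.0493   23.4995] xang -4.733521998907266 tilt [ 0.001  -1.     -0.0013] F [-0.2465  0.1897  0.3424] Fg 0.16858779322628997 0.26138787833771415 w 0.08782631246518617 q [ 18.5205  40.7242 -22.64   111.5816  27.6334  32.9831 -27.4497]
top [[299.1, 182.3], [297.8, 195.3], [246.6, 176.6], [245.1, 189.6]]
scene [[216.7, 197.8], [222.9, 191.0], [267.1, 209.0], [272.1, 201.5]]
```

View pics/c4.png

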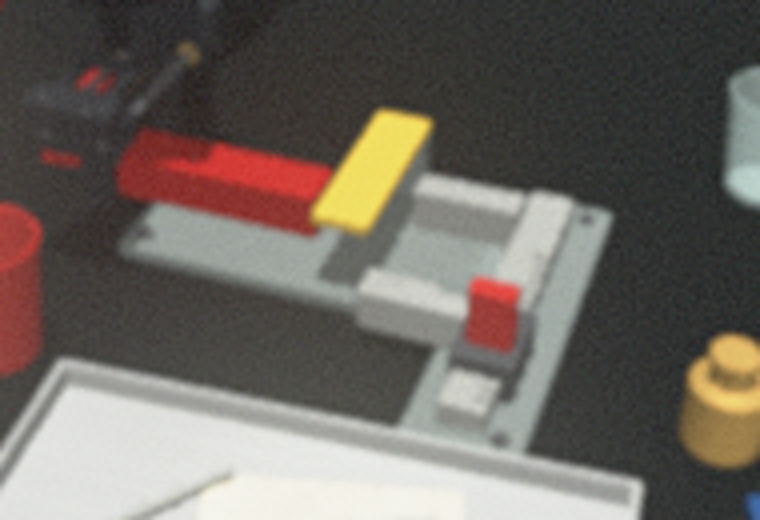

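Scene crop shows the bar flat on the bed, nose at (315,205) just in front of the hood, tail between the open fingers at (130,165). I'll grip the tail.

Request:
step_arm(commands=[[0,0,0,0,-1],[0,0,0,0,-1],[0,0,0,0,-1],[0,0,0,0,-1],[0,0,0,0,-1],[0,0,0,0,-1],[0,0,0,0,-1],[0,0,0,0,-1]], grip_force=30)

```text
clock: 11.25
tcp_pos: [0.5287, -0.0547, 0.0235]
tool_rot: [[0.997, 0.001, 0.082], [-0.082, -0.002, 0.997], [0.001, -1.0, -0.001]]
force: [0.2, 0.3, 0.4]
grip_width: 0.0397
```

Request:
step_arm(commands=[[-1,0,3,0,-1],[-2,0,9,0,-1],[-2,0,17,0,-1],[-2,0,26,0,-1],[-2,0,35,0,-1],[-2,0,44,0,-1],[-2,0,52,0,-1],[-2,0,57,0,-1],[-2,0,60,0,-1],[-2,0,60,0,-1],[-2,0,60,0,-1]])

```text
clock: 12.35
tcp_pos: [0.5316, 0.0051, 0.0235]
tool_rot: [[0.997, 0.001, 0.082], [-0.082, -0.002, 0.997], [0.001, -1.0, -0.002]]
force: [-1.4, -3.0, 4.3]
grip_width: 0.0398
```

```bash
python3 - <<'E'
from g import *
info();print(mv(gp(-112,6,23.3),-4.76))
E
```

```text
t 12.35 tcp [0.5316 0.0051 0.0235] gauge [-179.5751   10.0811   23.4874] xang -4.727077680506547 tilt [ 0.001  -1.     -0.0018] F [-1.3812 -2.9613  4.2911] Fg -3.065683887621197 1.1306378055344048 w 0.039779110831970395 q [ 11.8193  40.6815 -22.3487 111.5642  27.3437  32.9306 -33.6763]
[ 4.1  0.1 67.6  0. ]
```

I had the sideways sign wrong, so the bar moved to y=+10. I'll correct to y≈6 before going on.

Request:
step_arm(commands=[[1,0,-2,0,-1],[2.5,0,-2,0,-1],[4,0,0,0,-1],[4,0,5,0,-1],[4,0,12,0,-1],[4,0,20,0,-1],[4,0,28,0,-1],[4,0,36,0,-1],[4,0,44,0,-1],[4,0,50,0,-1],[4,0,54,0,-1],[4,0,57,0,-1],[4,0,60,0,-1],[4,0,60,0,-1]])

```text
clock: 13.75
tcp_pos: [0.5407, 0.0653, 0.0235]
tool_rot: [[0.997, 0.001, 0.082], [-0.082, -0.001, 0.997], [0.001, -1.0, -0.001]]
force: [-0.5, -2.7, 6.1]
grip_width: 0.0399
```

```bash
python3 - <<'E'
from g import *
info()
E
```

```text
t 13.75 tcp [0.5407 0.0653 0.0235] gauge [-118.8517    6.0448   23.4891] xang -4.702154006201638 tilt [ 0.0012 -1.     -0.0013] F [-0.4713 -2.7192  6.1393] Fg -2.748934664646714 0.24402314941531564 w 0.039921865851926544 q [  5.3379  41.4573 -22.2527 109.6657  26.8389  33.9733 -39.1638]
```

Request:
step_arm(commands=[[0,0,3,0,-1],[0,0,6,0,-1],[0,0,8,0,-1],[0,0,9.5,0,-1],[0,0,10.5,0,-1],[0,0,11,0,-1],[0,0,11,0,-1]])

```text
clock: 14.45
tcp_pos: [0.5415, 0.0761, 0.0235]
tool_rot: [[0.997, 0.001, 0.082], [-0.082, -0.002, 0.997], [0.001, -1.0, -0.002]]
force: [-0.8, -5.3, 5.3]
grip_width: 0.0398
```

Request:
step_arm(commands=[[0,0,0.5,0,-1],[0,0,1,0,-1],[0,0,1.5,0,-1],[0,0,1.5,0,-1]])

```text
clock: 14.85
tcp_pos: [0.5416, 0.0774, 0.0235]
tool_rot: [[0.997, 0.001, 0.082], [-0.082, -0.002, 0.997], [0.001, -1.0, -0.002]]
force: [-0.5, -4.4, 5.4]
grip_width: 0.0396
```

Request:
step_arm(commands=[[0,0,0.5,0,-1],[0,0,1,0,-1],[0,0,1,0,-1]])

```text
clock: 15.15
tcp_pos: [0.5417, 0.0783, 0.0235]
tool_rot: [[0.997, 0.001, 0.082], [-0.082, -0.002, 0.997], [0.001, -1.0, -0.002]]
force: [-0.7, -4.6, 5.3]
grip_width: 0.0398
```

Request:
step_arm(commands=[[0,0,0.5,0,-1],[0,0,1,0,-1],[0,0,1,0,-1]])

```text
clock: 15.45
tcp_pos: [0.5418, 0.0791, 0.0235]
tool_rot: [[0.997, 0.001, 0.083], [-0.083, -0.003, 0.997], [0.001, -1.0, -0.003]]
force: [0.7, -4.9, 5.0]
grip_width: 0.0392
```

Request:
step_arm(commands=[[0,0,0.5,0,-1],[0,0,1,0,-1],[0,0,1,0,-1]])

```text
clock: 15.75
tcp_pos: [0.5418, 0.0793, 0.0235]
tool_rot: [[0.997, 0.0, 0.083], [-0.083, -0.004, 0.997], [0.001, -1.0, -0.004]]
force: [-0.5, -5.8, 7.0]
grip_width: 0.0399
```

```bash
python3 - <<'E'
from g import *
info()
b=snap('scene','s4.png')
B=cv2.resize(b['img'][160:290,210:360,::-1],None,fx=4.6,fy=4.6,interpolation=cv2.INTER_CUBIC)
cv2.imwrite('pics/c5.png',B)
E
```

```text
t 15.75 tcp [0.5418 0.0793 0.0235] gauge [-104.7352    6.1419   23.4821] xang -4.759087445908555 tilt [ 0.0006 -1.     -0.0038] F [-0.4906 -5.84    7.0012] Fg -5.860615301745056 0.004162650914624366 w 0.039863470779810374 q [  3.6925  41.6417 -22.1284 109.1768  26.7628  34.3393 -40.5869]
```

View pics/c5.png

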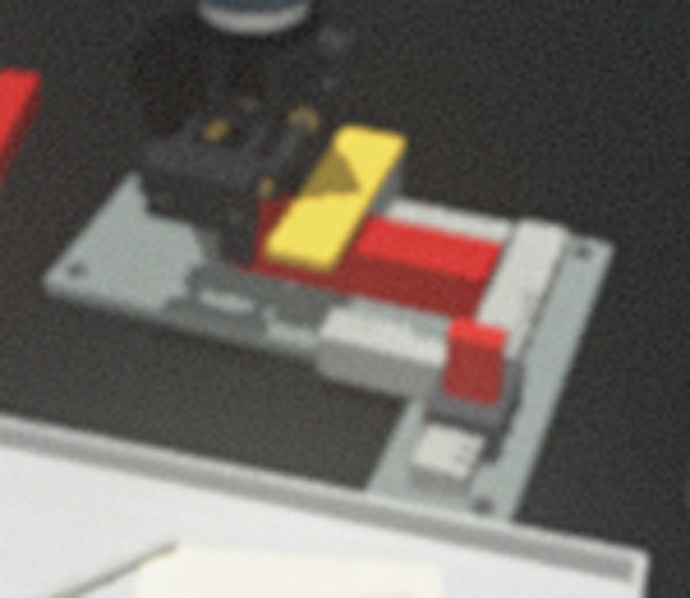

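The picture shows the nose at the beam ((495,260)) and TCP travel has stalled. One more small push to confirm.

Request:
step_arm(commands=[[0,0,1,0,-1],[0,0,2,0,-1],[0,0,2,0,-1]])

```text
clock: 16.1
tcp_pos: [0.5417, 0.0794, 0.0235]
tool_rot: [[0.996, -0.001, 0.084], [-0.084, -0.007, 0.996], [-0.0, -1.0, -0.007]]
force: [-1.2, -9.3, 7.4]
grip_width: 0.0399
```

```bash
python3 - <<'E'
from g import *
info()
E
```

```text
t 16.1 tcp [0.5417 0.0794 0.0235] gauge [-104.6874    6.1922   23.4719] xang -4.807717932035634 tilt [-0.     -1.     -0.0067] F [-1.1613 -9.2518  7.4207] Fg -9.316299991432677 0.38933860385354735 w 0.03991583697923458 q [  3.5114  41.6463 -22.0184 109.1244  26.8087  34.4715 -40.7588]
```

Request:
step_arm(commands=[[0,0,0,0,-1],[0,0,0,0,-1],[0,0,0,0,0.5],[0,0,0,0,0.5],[0,0,0,0,0.5],[0,0,0,0,0.5],[0,0,-5,0,0.5],[0,0,-15,0,0.5],[0,-5,-30,0,0.5],[0,-20,-45,0,0.5],[0,-45,-55,0,0.5],[0,-75,-60,0,0.5],[0,-105,-60,0,0.5],[0,-125,-60,0,0.5],[0,-135,-60,0,0],[0,-135,-60,0,-1],[0,-135,-60,0,-1]])

```text
clock: 17.8
tcp_pos: [0.5362, 0.0199, 0.158]
tool_rot: [[0.996, -0.002, 0.084], [-0.084, -0.007, 0.996], [-0.001, -1.0, -0.007]]
force: [-0.0, 1.1, -0.4]
grip_width: 0.0445
```

```bash
python3 - <<'E'
from g import *
info();print(mv(gp(63,-137,160),-4.76))
a=snap('top','t5.png')
k=6;x,y=175,115
A=cv2.resize(a['img'][y:y+98,x:x+128,::-1],None,fx=k,fy=k,interpolation=cv2.INTER_CUBIC)
cv2.imwrite('pics/c6.png',A)
for n,P in(('bar',[[-115,-14,48],[-115,26,48],[45,-14,48],[45,26,48]]),('fixed',[[-30,30,44],[45,30,44]]),('tab',[[48,-113,85],[78,-113,85],[48,-97,85],[78,-97,85]])):
    print(n,((w2px(a,tf(G,np.array(P)/1000))-[x,y])*k).round().tolist())
E
```

```text
t 17.8 tcp [0.5362 0.0199 0.158 ] gauge [-164.3951    6.7651  157.986 ] xang -4.834673262866411 tilt [-0.0012 -1.     -0.0071] F [-0.0054  1.097  -0.3576] Fg 1.0927374094551954 0.09640527583096822 w 0.04447858406445319 q [ 15.3941  28.9373 -29.0579 107.8287  18.9089  48.1401 -28.2907]
[143.5  -3.8 227.6  -0.1]
bar [[481.0, 371.0], [472.0, 449.0], [168.0, 337.0], [158.0, 415.0]]
fixed [[305.0, 440.0], [158.0, 424.0]]
tab [[175.0, 128.0], [115.0, 122.0], [171.0, 160.0], [111.0, 154.0]]
```

View pics/c6.png

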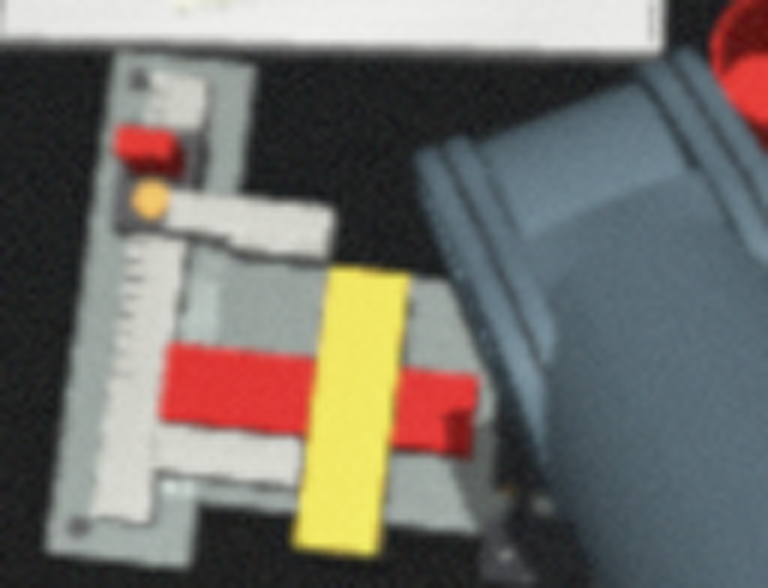

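The picture shows the bar home at the beam ((165,380)), nearly flush with the fixed jaw, and the hood untouched. The tab sits at (148,148), about 1–2 mm further +y than modelled. Next I go behind the tab with shut fingers.

Request:
step_arm(commands=[[6,0,9,-0.1,-1],[18,0,28,-0.1,-1],[33,0,51,-0.1,-1],[48,0,74,-0.1,-1],[63,0,97,-0.1,-1],[78,0,120,-0.1,-1],[93,0,143,-0.1,-1],[108,0,166,-0.1,-1],[122,0,188,-0.1,-1],[134,0,208,-0.1,-1],[142,0,220,-0.1,-1],[146.5,0,226.5,-0.1,-1],[146.5,0,226.5,-0.1,-1],[146.5,0,226.5,-0.1,-1]])

```text
clock: 19.25
tcp_pos: [0.7006, 0.2329, 0.155]
tool_rot: [[0.997, -0.004, 0.082], [-0.082, -0.008, 0.997], [-0.003, -1.0, -0.008]]
force: [0.5, -0.4, 0.1]
grip_width: 0.0005
```

```bash
python3 - <<'E'
from g import *
info();print(mv(gp(62.5,-140,53),-4.76))
E
```

```text
t 19.25 tcp [0.7006 0.2329 0.155 ] gauge [  61.5003 -139.3716  155.0291] xang -4.7298495781380385 tilt [-0.0029 -1.     -0.0081] F [ 0.4856 -0.4047  0.0621] Fg -0.3629860394876983 -0.5175139384900517 w 0.000505067584541227 q [ -6.9224  47.2039 -26.5197  74.5377  21.8164  63.5783 -40.6123]
[  0.9 102.    1.8   0. ]
```

Request:
step_arm(commands=[[1,8,1,0,-1],[1,22,1.5,0,-1],[1,40,1.5,0,-1],[1,58,1.5,0,-1],[1,74,1.5,0,-1],[1,87,1.5,0,-1],[1,96,1.5,0,-1],[1,101,1.5,0,-1],[1,102,1.5,0,-1],[1,102,1.5,0,-1]])

```text
clock: 20.25
tcp_pos: [0.7017, 0.2338, 0.0535]
tool_rot: [[0.997, -0.003, 0.082], [-0.082, -0.007, 0.997], [-0.002, -1.0, -0.008]]
force: [-0.2, -0.2, 0.5]
grip_width: 0.0003
```

```bash
python3 - <<'E'
from g import *
info()
b=snap('scene','s6.png')
B=cv2.resize(b['img'][170:300,220:370,::-1],None,fx=4.6,fy=4.6,interpolation=cv2.INTER_CUBIC)
cv2.imwrite('pics/c7.png',B)
E
```

```text
t 20.25 tcp [0.7017 0.2338 0.0535] gauge [  62.4497 -140.4225   53.4835] xang -4.728852784797891 tilt [-0.0022 -1.     -0.0076] F [-0.1934 -0.2402  0.5345] Fg -0.2554386074888985 0.1728328711234605 w 0.000285787658104884 q [ -7.9205  53.8234 -24.5334  76.6511  24.5479  55.062  -42.4982]
```

View pics/c7.png

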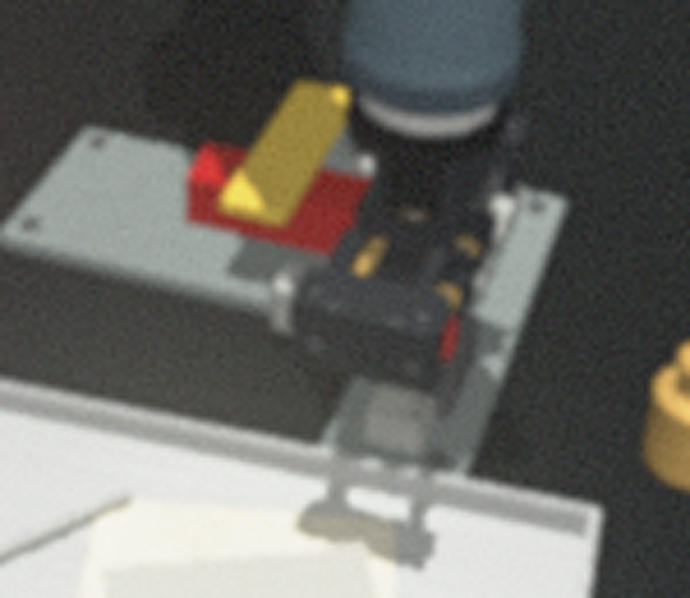

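The fingers are clear behind the tab ((450,340)). I'll push it along gauge +y (tool -x), slowly.

Request:
step_arm(commands=[[-1,0,0,0,-1],[-3,0,0,0,-1],[-5,0,0,0,-1],[-8,0,0,0,-1],[-11,0,0,0,-1],[-14,0,0,0,-1],[-17,0,0,0,-1],[-20,0,0,0,-1],[-23,0,0,0,-1],[-26,0,0,0,-1],[-29,0,0,0,-1],[-32,0,0,0,-1],[-35,0,0,0,-1],[-38,0,0,0,-1],[-40,0,0,0,-1],[-41,0,0,0,-1],[-41,0,0,0,-1]])

```text
clock: 22.0
tcp_pos: [0.6607, 0.2372, 0.0538]
tool_rot: [[0.997, -0.003, 0.082], [-0.082, -0.007, 0.997], [-0.002, -1.0, -0.008]]
force: [-0.5, 0.2, 0.6]
grip_width: 0.0003
```

Request:
step_arm(commands=[[-1,0,0,0,-1],[-2,0,0,0,-1],[-3.5,0,0,0,-1],[-5,0,0,0,-1],[-6.5,0,0,0,-1],[-8,0,0,0,-1],[-9,0,0,0,-1],[-10,0,0,0,-1],[-10,0,0,0,-1]])

```text
clock: 22.9
tcp_pos: [0.6505, 0.2381, 0.0538]
tool_rot: [[0.997, -0.003, 0.082], [-0.082, -0.008, 0.997], [-0.003, -1.0, -0.008]]
force: [0.2, -0.2, -0.0]
grip_width: 0.0005
```

```bash
python3 - <<'E'
from g import *
info()
E
```

```text
t 22.9 tcp [0.6505 0.2381 0.0538] gauge [ 62.5186 -88.9755  53.8436] xang -4.717949554683291 tilt [-0.0026 -1.     -0.0077] F [ 0.2232 -0.2485 -0.0003] Fg -0.22911712081891378 -0.2431038767619491 w 0.00048483719175118026 q [ -8.3933  49.8835 -24.7248  85.2778  24.8399  50.6873 -46.1002]
```

Request:
step_arm(commands=[[-1,0,0,0,-1],[-2,0,0,0,-1],[-3,0,0,0,-1],[-4,0,0,0,-1],[-5,0,0,0,-1],[-5,0,0,0,-1]])

```text
clock: 23.5
tcp_pos: [0.6452, 0.2385, 0.0538]
tool_rot: [[0.997, -0.004, 0.082], [-0.082, -0.008, 0.997], [-0.003, -1.0, -0.008]]
force: [1.5, -0.1, 0.9]
grip_width: 0.0006
```

Request:
step_arm(commands=[[-1,0,0,0,-1],[-2,0,0,0,-1],[-3,0,0,0,-1],[-3,0,0,0,-1]])

```text
clock: 23.9
tcp_pos: [0.642, 0.2388, 0.0538]
tool_rot: [[0.997, -0.004, 0.082], [-0.082, -0.008, 0.997], [-0.003, -1.0, -0.008]]
force: [1.2, 0.3, -0.0]
grip_width: 0.0005
```

```bash
python3 - <<'E'
from g import *
info()
a=snap('top','t7.png');b=snap('scene','s7.png')
B=cv2.resize(b['img'][180:280,240:350,::-1],None,fx=4,fy=4,interpolation=cv2.INTER_CUBIC)
A=cv2.resize(a['img'][120:215,180:270,::-1],None,fx=4,fy=4,interpolation=cv2.INTER_CUBIC)
o=np.zeros((400,800,3),np.uint8);o[:400,:440]=B;o[:380,440:800]=A;cv2.imwrite('pics/c8.png',cv2.convertScaleAbs(o,alpha=1.4,beta=15))
E
```

```text
t 23.9 tcp [0.642  0.2388 0.0538] gauge [ 62.517  -80.4983  53.8166] xang -4.699569017860421 tilt [-0.0031 -1.     -0.008 ] F [ 1.1559  0.2717 -0.034 ] Fg 0.366749791200914 -1.129392222425609 w 0.00045088765160918173 q [ -8.5138  49.2882 -24.758   86.5925  24.8812  50.0384 -46.6715]
```

View pics/c8.png

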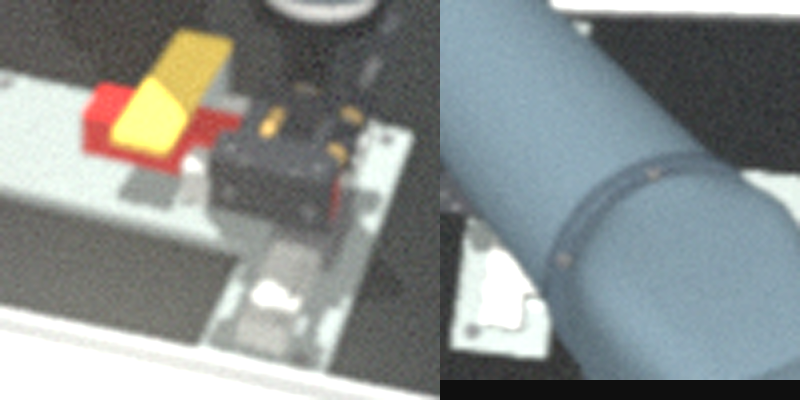

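The jaw tip (scene crop (190,165)) has nearly reached the bar's side (180,155). I'll continue in millimetre steps on force.

Request:
step_arm(commands=[[-1,0,0,0,-1],[-2,0,0,0,-1],[-2,0,0,0,-1]])

```text
clock: 24.3
tcp_pos: [0.6399, 0.2389, 0.0538]
tool_rot: [[0.997, -0.004, 0.082], [-0.082, -0.008, 0.997], [-0.003, -1.0, -0.008]]
force: [1.2, 1.0, 0.4]
grip_width: 0.0007
```

Request:
step_arm(commands=[[-1,0,0,0,-1],[-2,0,0,0,-1],[-2,0,0,0,-1]])

```text
clock: 24.6
tcp_pos: [0.6382, 0.2391, 0.0539]
tool_rot: [[0.997, -0.003, 0.082], [-0.082, -0.008, 0.997], [-0.003, -1.0, -0.008]]
force: [3.3, 1.0, -0.7]
grip_width: 0.0006
```

Request:
step_arm(commands=[[-0.5,0,0,0,-1],[-1,0,0,0,-1],[-1,0,0,0,-1]])

```text
clock: 24.9
tcp_pos: [0.6375, 0.2392, 0.054]
tool_rot: [[0.997, -0.003, 0.082], [-0.082, -0.007, 0.997], [-0.002, -1.0, -0.008]]
force: [5.7, 0.4, -2.0]
grip_width: 0.0008
```

Request:
step_arm(commands=[[-0.5,0,0,0,-1],[-1,0,0,0,-1],[-1,0,0,0,-1]])

```text
clock: 25.2
tcp_pos: [0.6373, 0.2392, 0.054]
tool_rot: [[0.997, -0.001, 0.082], [-0.082, -0.007, 0.997], [-0.001, -1.0, -0.007]]
force: [6.6, 1.8, -3.1]
grip_width: 0.0005
```

Request:
step_arm(commands=[[-0.5,0,0,0,-1],[-1,0,0,0,-1],[-1,0,0,0,-1],[-1,0,0,0,-1]])

```text
clock: 25.6
tcp_pos: [0.6372, 0.2391, 0.0541]
tool_rot: [[0.997, 0.0, 0.083], [-0.083, -0.007, 0.997], [0.001, -1.0, -0.007]]
force: [6.5, 1.3, -4.0]
grip_width: 0.0005
```

```bash
python3 - <<'E'
from g import *
info();print(read_state()['torque'])
E
```

```text
t 25.6 tcp [0.6372 0.2391 0.0541] gauge [ 62.4397 -75.7271  54.1053] xang -4.746131591432851 tilt [ 0.001  -1.     -0.0067] F [ 6.4969  1.3224 -4.0486] Fg 1.8571218546779782 -6.36475960054956 w 0.00047839587367087285 q [ -8.6047  48.7942 -24.7147  87.5944  25.0041  49.3068 -47.1805]
[ 0.2442 -1.3061 -0.0589]
```

Push is stalled at about 6.5 N. I'll back off, clear the view and measure whether the bar is flush.

Request:
step_arm(commands=[[1,0,0,0,-1],[4,0,0,0,-1],[10,0,0,0,-1],[16,-5,0,0,-1],[20,-20,0,0,-1],[20,-45,0,0,-1],[20,-75,0,0,-1],[20,-100,-10,0,-1],[15,-105,-35,0,-1],[5,-105,-70,0,-1],[-5,-105,-105,0,-1],[-20,-105,-140,0,-1],[-35,-105,-170,0,-1],[-50,-105,-195,0,-1],[-65,-105,-215,0,-1],[-75,-105,-228,0,-1],[-80,-105,-230,0,-1],[-80,-105,-230,0,-1]])

```text
clock: 27.4
tcp_pos: [0.5386, 0.0178, 0.1612]
tool_rot: [[0.997, 0.001, 0.082], [-0.082, -0.006, 0.997], [0.002, -1.0, -0.006]]
force: [0.3, 0.3, 0.1]
grip_width: 0.0006
```

```bash
cat > m.py <<'E'
from g import *
def band(im):
    hsv=cv2.cvtColor(im,cv2.COLOR_RGB2HSV);return ((hsv[...,0]<8)|(hsv[...,0]>172))&(hsv[...,1]>130)&(hsv[...,2]>60)
def edge(s,im,xs,y0,y1,z,pol):
    """sub-pixel gauge-y of the steepest step of pol along y at each gauge x"""
    ys=np.arange(y0,y1,.25);out=[]
    for x in xs:
        P=w2px(s,tf(G,np.c_[np.full(ys.size,x),ys,np.full(ys.size,z)]/1000)).astype(np.float32)
        v=cv2.remap(im,P[None,:,0],P[None,:,1],cv2.INTER_CUBIC)[0]
        g=np.gradient(np.convolve(v,np.ones(9)/9,'same'))*pol;g[:10]=0;g[-10:]=0
        i=g.argmax();w=np.clip(g[max(i-8,0):i+9],0,None);out.append((w*ys[max(i-8,0):i+9]).sum()/w.sum())
    return np.array(out)
def rep(n,img,s):
    f=img.astype(np.float32);red=cv2.GaussianBlur(f[...,0]-f[...,1],(0,0),.6)
    g=cv2.GaussianBlur(f[...,1],(0,0),.6)
    for nm,xs in(('front',np.arange(-28,41,5)),('tail',np.arange(-108,-81,5))):
        lo=edge(s,red,xs,-30,5,48,1);hi=edge(s,red,xs,12,45,48,-1)
        print(n,nm,'bar lo/hi y',np.median(lo),np.median(hi),'slope hi,lo',np.polyfit(xs,hi,1)[0],np.polyfit(xs,lo,1)[0])
        if nm=='tail': print(' tail end mean lo,hi',lo.round(1),hi.round(1))
        else: print(' hi',hi.round(1),'lo',lo.round(1))
E
python3 - <<'E'
from m import *
info()
a=snap('top','t8.png')
old=cv2.cvtColor(cv2.imread('pics/t5.png'),cv2.COLOR_BGR2RGB)
rep('before',old,a);rep('now',a['img'],a)
x,y,k=180,115,7
A=cv2.resize(a['img'][y:y+85,x:x+90,::-1],None,fx=k,fy=k,interpolation=cv2.INTER_CUBIC)
cv2.imwrite('pics/c9.png',A)
E
```

```text
t 27.4 tcp [0.5386 0.0178 0.1612] gauge [-166.3146    4.2429  161.1801] xang -4.726940771606294 tilt [ 0.0018 -1.     -0.0063] F [0.3448 0.269  0.0944] Fg 0.29664616564965046 -0.32127743065294206 w 0.0005951593404369666 q [ 15.8277  28.8174 -29.3058 107.5145  18.8935  48.4317 -27.8804]
before front bar lo/hi y -12.645162413168933 26.79005295087962 slope hi,lo -9.32746940532428e-05 -0.007192709113773649
 hi [26.3 26.9 27.2 27.4 26.6 26.5 26.7 26.9 27.2 27.8 26.3 26.5 26.7 26.9] lo [-12.7 -12.6 -12.4 -12.2 -11.9 -12.7 -13.  -12.7 -12.6 -12.4 -12.1 -12.9
 -13.2 -13. ]
before tail bar lo/hi y -12.627112556521848 27.978504453061408 slope hi,lo 0.0037537664992006612 -0.005602147822275187
 tail end mean lo,hi [-12.5 -12.8 -12.5 -12.1 -12.9 -12.7] [27.4 28.  28.2 27.9 28.4 27.3]
now front bar lo/hi y -11.143456545292537 27.67944973411695 slope hi,lo -0.004166872821654955 -0.018745819346915476
 hi [29.1 27.3 27.2 27.9 28.2 28.4 27.3 27.5 27.2 27.9 28.2 28.8 27.3 27.5] lo [-10.9 -10.6 -11.4 -11.2 -11.  -10.8 -10.5 -10.3 -11.4 -11.2 -11.1 -12.4
 -12.2 -11.9]
now tail bar lo/hi y -12.043620670100449 28.84813218112061 slope hi,lo -0.0054152820146625815 0.009577060853098092
 tail end mean lo,hi [-12.4 -12.2 -11.6 -11.9 -11.6 -12.4] [29.7 28.1 28.3 29.  29.1 28.7]
```

View pics/c9.png

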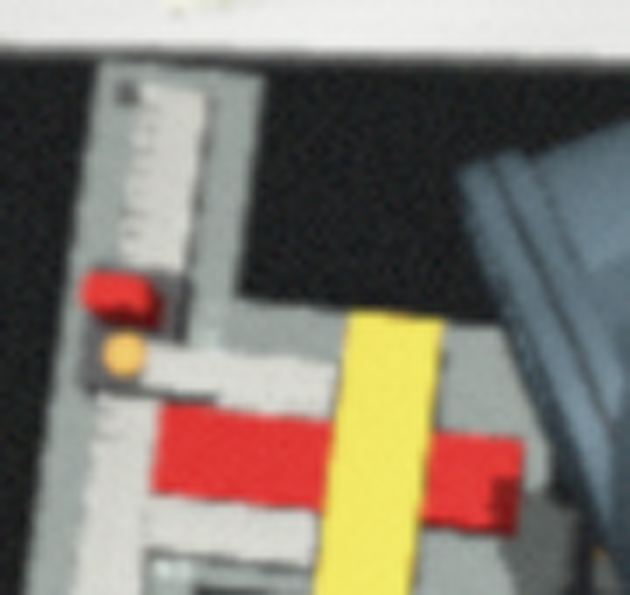

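```bash
python3 - <<'E'
from m import *
s=snap('top')
f=cv2.cvtColor(cv2.imread('pics/t0.png'),cv2.COLOR_BGR2RGB).astype(np.float32)
g=cv2.GaussianBlur(f[...,1],(0,0),.6);yl=cv2.GaussianBlur(f[...,1]-f[...,2],(0,0),.6)
xs=np.arange(-26,16,3)
e=edge(s,g,xs,15,40,44,1);print('fixed face (30)',np.median(e),e.round(1),np.polyfit(xs,e,1)[0])
xs=np.arange(-205,-90,6)
for y,p in((-65,1),(65,-1)): e=edge(s,g,xs,y-12,y+12,12,p);print('bed',y,np.median(e),np.polyfit(xs,e,1)[0])
xs=np.arange(-70,-38,4)
for y,p in((-55,1),(85,-1)): e=edge(s,yl,xs,y-15,y+15,70,p);print('hood',y,np.median(e))
# intensity profile across bar/fixed jaw now vs before
for n in('t5','t8'):
    f=cv2.cvtColor(cv2.imread(f'pics/{n}.png'),cv2.COLOR_BGR2RGB).astype(np.float32);ys=np.arange(20,44,2.)
    P=np.mean([[cv2.remap(f[...,c],q[None,:,0],q[None,:,1],cv2.INTER_LINEAR)[0] for c in(0,1)] for q in [w2px(s,tf(G,np.c_[np.full(ys.size,x),ys,np.full(ys.size,46)]/1000)).astype(np.float32) for x in range(-26,36,2)]],axis=0)
    print(n,P.round().astype(int).tolist())
E
```

```text
fixed face (30) 29.408636186683836 [29.8 28.9 28.1 29.2 29.8 30.1 30.6 30.9 29.6 29.2 28.6 27.9 29.1 29.6] -0.0076692923579074375
bed -65 -66.10940465926585 -0.006857659706401464
bed 65 64.73732545322174 -0.0023530718006449145
hood -55 -57.0300047980208
hood 85 84.62777959494456
t5 [[224, 220, 206, 179, 165, 179, 197, 206, 210, 211, 212, 214], [57, 56, 57, 77, 117, 164, 194, 206, 211, 212, 213, 215]]
t8 [[224, 223, 218, 205, 187, 190, 200, 207, 209, 211, 213, 214], [57, 57, 60, 81, 119, 165, 194, 206, 210, 212, 214, 215]]
```

The profile across the bar and fixed jaw still dips a little (187, earlier 165), and the bar edge reads about 1 mm short of the face. It isn't surely flush, so I'll go back and push slightly more.

```bash
python3 - <<'E'
from g import *
print(mv(gp(62.5,-95,158),-4.76),mv(gp(62.5,-95,54),-4.76))
E
```

```text
[ 99.    1.9 227.8   0.1] [ 98.8 105.9 228.3   0.1]
```

Request:
step_arm(commands=[[6,0,10,0,-1],[16,0,30,0,-1],[26,0,55,0,-1],[37,0,82,0,-1],[49,0,110,0,-1],[61,0,138,0,-1],[73,0,166,0,-1],[84,0,192,0,-1],[92,0,212,0,-1],[98,0,224,0,-1],[99,5,228,0,-1],[99,20,228,0,-1],[99,40,228,0,-1],[99,62,228,0,-1],[99,82,228,0,-1],[99,97,228,0,-1],[99,105,228,0,-1],[99,106,228,0,-1],[99,106,228,0,-1]])

```text
clock: 29.4
tcp_pos: [0.6569, 0.2374, 0.0543]
tool_rot: [[0.997, 0.002, 0.081], [-0.081, -0.005, 0.997], [0.003, -1.0, -0.005]]
force: [-0.6, 0.2, 0.6]
grip_width: 0.0002
```

```bash
python3 - <<'E'
from g import *
info()
E
```

```text
t 29.4 tcp [0.6569 0.2374 0.0543] gauge [ 62.3083 -95.4998  54.3096] xang -4.669446319851166 tilt [ 0.0027 -1.     -0.0053] F [-0.6227  0.2179  0.5907] Fg 0.16551436856473545 0.6386127070055057 w 0.0002493690098687375 q [ -8.0961  50.2149 -24.9567  84.5654  25.1731  50.8413 -45.8852]
```

Request:
step_arm(commands=[[-2,0,0,0,-1],[-5,0,0,0,-1],[-8,0,0,0,-1],[-11,0,0,0,-1],[-14,0,0,0,-1],[-16,0,0,0,-1],[-17,0,0,0,-1],[-17,0,0,0,-1]])

```text
clock: 30.2
tcp_pos: [0.6399, 0.2387, 0.0543]
tool_rot: [[0.997, 0.002, 0.081], [-0.081, -0.006, 0.997], [0.003, -1.0, -0.005]]
force: [0.2, -0.4, 0.2]
grip_width: 0.0002
```

Request:
step_arm(commands=[[-0.5,0,0,0,-1],[-1,0,0,0,-1],[-1.5,0,0,0,-1],[-1.5,0,0,0,-1]])

```text
clock: 30.6
tcp_pos: [0.6383, 0.2389, 0.0542]
tool_rot: [[0.997, 0.002, 0.081], [-0.081, -0.006, 0.997], [0.002, -1.0, -0.005]]
force: [-0.3, 0.0, 0.1]
grip_width: 0.0007
```

Request:
step_arm(commands=[[-0.5,0,0,0,-1],[-1,0,0,0,-1],[-1.5,0,0,0,-1],[-1.5,0,0,0,-1]])

```text
clock: 31.0
tcp_pos: [0.6378, 0.2389, 0.0544]
tool_rot: [[0.997, 0.004, 0.082], [-0.082, -0.005, 0.997], [0.004, -1.0, -0.005]]
force: [4.9, -0.4, -2.7]
grip_width: 0.0007
```

Request:
step_arm(commands=[[-0.5,0,0,0,-1],[-1,0,0,0,-1],[-1.5,0,0,0,-1],[-1.5,0,0,0,-1]])

```text
clock: 31.4
tcp_pos: [0.6374, 0.2389, 0.0546]
tool_rot: [[0.997, 0.006, 0.082], [-0.082, -0.005, 0.997], [0.006, -1.0, -0.004]]
force: [6.4, 0.4, -3.0]
grip_width: 0.0003
```

Request:
step_arm(commands=[[-1,0,0,0,-1],[-2,0,0,0,-1],[-2.5,0,0,0,-1],[-2.5,0,0,0,-1],[-2.5,0,0,0,-1]])

```text
clock: 31.9
tcp_pos: [0.6366, 0.239, 0.0548]
tool_rot: [[0.997, 0.009, 0.083], [-0.083, -0.004, 0.997], [0.009, -1.0, -0.003]]
force: [8.2, 0.8, -4.7]
grip_width: 0.0002
```

```bash
python3 - <<'E'
from g import *
info()
E
```

```text
t 31.9 tcp [0.6366 0.239  0.0548] gauge [ 62.2098 -75.0624  54.7953] xang -4.7380331376606115 tilt [ 0.0093 -1.     -0.0032] F [ 8.2    0.768 -4.664] Fg 1.445943389346856 -8.107938564723543 w 0.00016464055219780655 q [ -8.4273  48.4892 -24.9129  88.2114  25.4562  48.6157 -47.6211]
```

Request:
step_arm(commands=[[0.5,0,0,0,-1],[1.5,0,0,0,-1],[4,0,0,0,-1],[10,0,0,0,-1],[16,-5,0,0,-1],[20,-20,0,0,-1],[20,-45,0,0,-1],[20,-75,0,0,-1],[20,-100,-10,0,-1],[15,-105,-35,0,-1],[5,-105,-70,0,-1],[-5,-105,-105,0,-1],[-20,-105,-140,0,-1],[-35,-105,-170,0,-1],[-50,-105,-195,0,-1],[-65,-105,-215,0,-1],[-75,-105,-228,0,-1],[-80,-105,-230,0,-1],[-80,-105,-230,0,-1]])

```text
clock: 33.8
tcp_pos: [0.537, 0.0173, 0.1604]
tool_rot: [[0.997, 0.01, 0.082], [-0.082, -0.004, 0.997], [0.01, -1.0, -0.003]]
force: [-0.1, 0.4, 0.9]
grip_width: 0.0004
```

```bash
cat >> m.py <<'E'
def prof(n,s):
    f=cv2.cvtColor(cv2.imread(f'pics/{n}.png'),cv2.COLOR_BGR2RGB).astype(np.float32);ys=np.arange(20,44,2.)
    for xr in(range(-28,0,2),range(6,36,2)):
        P=np.mean([[cv2.remap(f[...,c],q[None,:,0],q[None,:,1],cv2.INTER_LINEAR)[0] for c in(0,1)] for q in [w2px(s,tf(G,np.c_[np.full(ys.size,x),ys,np.full(ys.size,46)]/1000)).astype(np.float32) for x in xr]],axis=0)
        print(n,xr,P[0,:9].round().astype(int).tolist())
    red=f[...,0]-f[...,1]; ys=np.arange(-40,45,.5)
    # area method: mean red width centroid
    for nm,xr in(('front',range(-28,38,1)),('tail',range(-108,-82,1))):
        c=[]
        for x in xr:
            q=w2px(s,tf(G,np.c_[np.full(ys.size,x),ys,np.full(ys.size,48)]/1000)).astype(np.float32)
            v=np.clip(cv2.remap(red,q[None,:,0],q[None,:,1],cv2.INTER_LINEAR)[0]-30,0,None);c.append((v*ys).sum()/v.sum())
        print('  centroid y',nm,round(np.mean(c),2),'slope',np.polyfit(list(xr),c,1)[0].round(4))
    # tab centroid
    q=f[125:175,185:210];m=(q[...,0]-q[...,1]>80);v,u=np.nonzero(m);print('  tab px',u.mean()+185,v.mean()+125,m.sum())
E
python3 - <<'E'
from m import *
a=snap('top','t9.png')
for n in('t5','t8','t9'): prof(n,a)
E
```

```text
t5 range(-28, 0, 2) [224, 220, 207, 180, 164, 177, 194, 204, 207]
t5 range(6, 36, 2) [223, 219, 206, 179, 165, 180, 197, 207, 210]
  centroid y front 7.22 slope -0.0009
  centroid y tail 6.66 slope 0.1495
  tab px 200.3857142857143 147.07142857142858 70
t8 range(-28, 0, 2) [224, 223, 218, 203, 183, 186, 197, 204, 207]
t8 range(6, 36, 2) [224, 223, 219, 207, 189, 192, 201, 207, 210]
  centroid y front 8.33 slope -0.0056
  centroid y tail 7.5 slope 0.1233
  tab px 198.36231884057972 159.97101449275362 69
t9 range(-28, 0, 2) [224, 224, 221, 213, 195, 193, 199, 204, 207]
t9 range(6, 36, 2) [224, 223, 220, 211, 196, 196, 202, 207, 210]
  centroid y front 8.67 slope -0.0139
  centroid y tail 9.31 slope 0.0719
  tab px 198.36231884057972 160.05797101449275 69
```

The bar crept another 0.35 mm and the dip shrank to 195, so it's almost flush. One more push, held a little longer, and I'll watch for creep.

```bash
python3 - <<'E'
from g import *
print(mv(gp(62.5,-92,158),-4.76),mv(gp(62.5,-92,54),-4.76))
E
```

```text
[ 97.6   2.8 228.7   0.1] [ 96.5 106.8 228.9   0.1]
```

Request:
step_arm(commands=[[6,0,10,0,-1],[16,0,30,0,-1],[26,0,55,0,-1],[37,0,82,0,-1],[49,0,110,0,-1],[61,0,138,0,-1],[73,0,166,0,-1],[84,0,192,0,-1],[92,0,212,0,-1],[97,0,224,0,-1],[97,5,229,0,-1],[97,20,229,0,-1],[97,40,229,0,-1],[97,62,229,0,-1],[97,82,229,0,-1],[97,97,229,0,-1],[97,105,229,0,-1],[97,107,229,0,-1],[97,107,229,0,-1]])

```text
clock: 35.75
tcp_pos: [0.6542, 0.2378, 0.054]
tool_rot: [[0.997, 0.011, 0.082], [-0.082, -0.003, 0.997], [0.011, -1.0, -0.002]]
force: [-0.6, 0.6, 0.1]
grip_width: 0.0005
```

Request:
step_arm(commands=[[-2,0,0,0,-1],[-5,0,0,0,-1],[-8,0,0,0,-1],[-11,0,0,0,-1],[-13,0,0,0,-1],[-14,0,0,0,-1],[-14,0,0,0,-1]])

```text
clock: 36.45
tcp_pos: [0.6401, 0.239, 0.0539]
tool_rot: [[0.997, 0.01, 0.082], [-0.082, -0.003, 0.997], [0.011, -1.0, -0.002]]
force: [-0.4, 0.8, 0.7]
grip_width: 0.0006
```

```bash
python3 - <<'E'
from g import *
info()
E
```

```text
t 36.45 tcp [0.6401 0.239  0.0539] gauge [ 62.5512 -78.584   53.9206] xang -4.684612732582781 tilt [ 0.0107 -0.9999 -0.0022] F [-0.3566  0.7501  0.6946] Fg 0.7179118564718101 0.41763831407064006 w 0.0006087197496165736 q [ -8.2223  48.8345 -25.157   87.7284  25.7628  48.7753 -47.5696]
```

Request:
step_arm(commands=[[-1,0,0,0,-1],[-2,0,0,0,-1],[-3,0,0,0,-1],[-4,0,0,0,-1],[-5,0,0,0,-1],[-5,0,0,0,-1],[-5,0,0,0,-1]])

```text
clock: 37.15
tcp_pos: [0.6372, 0.2391, 0.0542]
tool_rot: [[0.996, 0.014, 0.083], [-0.083, -0.002, 0.997], [0.014, -1.0, -0.001]]
force: [6.6, 0.8, -4.0]
grip_width: 0.0003
```

Request:
step_arm(commands=[[-1.5,0,0,0,-1],[-2.5,0,0,0,-1],[-2.5,0,0,0,-1],[-2.5,0,0,0,-1],[-2.5,0,0,0,-1],[-2.5,0,0,0,-1]])

```text
clock: 37.75
tcp_pos: [0.6371, 0.2391, 0.0546]
tool_rot: [[0.996, 0.019, 0.083], [-0.083, -0.001, 0.997], [0.019, -1.0, 0.0]]
force: [7.9, 0.6, -4.4]
grip_width: 0.0005
```

```bash
python3 - <<'E'
from g import *
info()
E
```

```text
t 37.75 tcp [0.6371 0.2391 0.0546] gauge [ 62.4222 -75.5846  54.5535] xang -4.786477734592231 tilt [ 0.0186 -0.9998  0.0003] F [ 7.8739  0.5699 -4.3735] Fg 1.2214777318720187 -7.799463984660278 w 0.0005317041422027427 q [ -8.3117  48.3285 -25.0459  88.6693  25.9695  47.8869 -48.1309]
```

Request:
step_arm(commands=[[-1.5,0,0,0,-1],[-3,0,0,0,-1],[-4,0,0,0,-1],[-4,0,0,0,-1],[-4,0,0,0,-1],[-4,0,0,0,-1],[-4,0,0,0,-1]])

```text
clock: 38.45
tcp_pos: [0.6366, 0.2391, 0.055]
tool_rot: [[0.996, 0.025, 0.085], [-0.085, 0.0, 0.996], [0.025, -1.0, 0.002]]
force: [10.3, 1.1, -6.3]
grip_width: 0.0002
```

```bash
python3 - <<'E'
from g import *
info()
E
```

```text
t 38.45 tcp [0.6366 0.2391 0.055 ] gauge [ 62.3238 -75.0742  54.9942] xang -4.866358267440747 tilt [ 0.0246 -0.9997  0.0023] F [10.3329  1.0942 -6.3191] Fg 1.9481094506211536 -10.206434161629106 w 0.0002298446808818284 q [ -8.3537  48.0732 -24.9541  89.1099  26.1206  47.3469 -48.4365]
```

Request:
step_arm(commands=[[0.5,0,0,0,-1],[1.5,0,0,0,-1],[4,0,0,0,-1],[10,0,0,0,-1],[16,-5,0,0,-1],[20,-20,0,0,-1],[20,-45,0,0,-1],[20,-75,0,0,-1],[20,-100,-10,0,-1],[15,-105,-35,0,-1],[5,-105,-70,0,-1],[-5,-105,-105,0,-1],[-20,-105,-140,0,-1],[-35,-105,-170,0,-1],[-50,-105,-195,0,-1],[-65,-105,-215,0,-1],[-75,-105,-228,0,-1],[-80,-105,-230,0,-1],[-80,-105,-230,0,-1]])

```text
clock: 40.35
tcp_pos: [0.535, 0.0172, 0.1581]
tool_rot: [[0.996, 0.026, 0.085], [-0.085, 0.001, 0.996], [0.025, -1.0, 0.003]]
force: [-0.1, -0.6, -0.0]
grip_width: 0.0006
```

```bash
python3 - <<'E'
from m import *
a=snap('top','t10.png');b=snap('scene','s10.png')
prof('t9',a);prof('t10',a)
info()
A=cv2.resize(a['img'][130:212,185:270,::-1],None,fx=5,fy=5,interpolation=cv2.INTER_CUBIC)
B=cv2.resize(b['img'][185:275,255:330,::-1],None,fx=4.8,fy=4.8,interpolation=cv2.INTER_CUBIC)
o=np.zeros((450,800,3),np.uint8);o[:410,:425]=A;o[:432,430:790]=B;cv2.imwrite('pics/c11.png',o)
E
```

```text
t9 range(-28, 0, 2) [224, 224, 221, 213, 195, 193, 199, 204, 207]
t9 range(6, 36, 2) [224, 223, 220, 211, 196, 196, 202, 207, 210]
  centroid y front 8.67 slope -0.0139
  centroid y tail 9.31 slope 0.0719
  tab px 198.36231884057972 160.05797101449275 69
t10 range(-28, 0, 2) [224, 224, 221, 212, 195, 193, 199, 204, 207]
t10 range(6, 36, 2) [224, 224, 220, 212, 196, 195, 201, 207, 210]
  centroid y front 8.73 slope -0.0161
  centroid y tail 9.55 slope 0.0465
  tab px 198.3768115942029 160.05797101449275 69
t 40.45 tcp [0.5357 0.0181 0.1579] gauge [-166.2656    7.1685  157.9336] xang -4.780726323952794 tilt [ 0.0258 -0.9997  0.0033] F [-0.077   0.4023 -0.4463] Fg 0.39453899484007504 0.11015873589604866 w 0.00016179607942371556 q [ 16.7353  28.2814 -30.0457 109.2082  19.5374  45.9962 -28.5208]
```

View pics/c11.png

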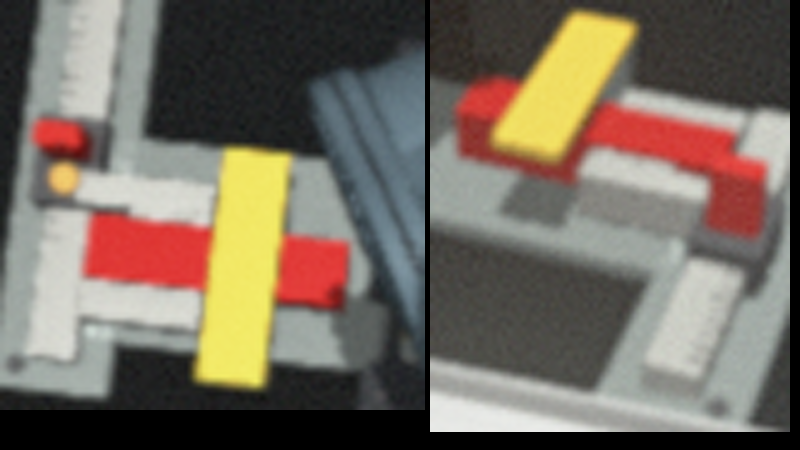

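```bash
python3 - <<'E'
from m import *
s=snap('top')
xs=np.arange(30,60,2.)
for n in('t5','t9','t10'):
    f=cv2.cvtColor(cv2.imread(f'pics/{n}.png'),cv2.COLOR_BGR2RGB).astype(np.float32)
    for yr in((-6,6),(10,22)):
        v=np.mean([[cv2.remap(f[...,c],q[None,:,0],q[None,:,1],cv2.INTER_LINEAR)[0] for c in(0,1)] for q in [w2px(s,tf(G,np.c_[xs,np.full(xs.size,y),np.full(xs.size,48)]/1000)).astype(np.float32) for y in np.arange(*yr,1.)]],axis=0)
        d=v[0]-v[1];d=d/d[0];print(n,yr,'R',v[0].round().astype(int).tolist(),'x at half',np.interp(-.5,-d,xs).round(2))
E
```

```text
t5 (-6, 6) R [223, 223, 222, 222, 222, 222, 221, 219, 214, 210, 209, 209, 209, 207, 207] x at half 45.91
t5 (10, 22) R [224, 224, 223, 223, 224, 222, 221, 218, 213, 210, 209, 209, 209, 207, 208] x at half 45.93
t9 (-6, 6) R [223, 223, 223, 222, 222, 222, 220, 217, 212, 210, 209, 209, 210, 209, 208] x at half 45.29
t9 (10, 22) R [224, 223, 223, 223, 223, 222, 219, 215, 206, 202, 207, 209, 210, 208, 208] x at half 45.3
t10 (-6, 6) R [223, 223, 223, 223, 222, 222, 220, 217, 213, 210, 209, 209, 208, 208, 208] x at half 45.29
t10 (10, 22) R [224, 223, 222, 223, 223, 222, 219, 213, 206, 203, 207, 208, 209, 209, 208] x at half 45.19
```

The 10 N push moved nothing, so the bar is flush against the fixed jaw. The nose, though, crept back about 0.6 mm while closing. I'll nudge the tail end gently with shut fingers to seat it on the beam again.

```bash
python3 - <<'E'
from g import *
print(mv(gp(-146,9.5,158),-4.76),mv(gp(-146,9.5,32),-4.76))
E
```

```text
[-2.3 -0.2 20.3 -0. ] [ -5.5 125.8  19.8  -0. ]
```

Request:
step_arm(commands=[[-1,5,3,0,-1],[-2,20,5,0,-1],[-3,42,5,0,-1],[-4,65,5,0,-1],[-5,88,5,0,-1],[-5.5,107,5,0,-1],[-5.5,119,5,0,-1],[-5.5,125,5,0,-1],[-5.5,126,5,0,-1],[-5.5,126,8,0,-1],[-5.5,126,14,0,-1],[-5.5,126,20,0,-1],[-5.5,126,26,0,-1],[-5.5,126,30,0,-1],[-5.5,126,32,0,-1],[-5.5,126,32,0,-1]])

```text
clock: 42.1
tcp_pos: [0.5361, 0.051, 0.0319]
tool_rot: [[0.996, 0.026, 0.083], [-0.083, 0.001, 0.997], [0.026, -1.0, 0.003]]
force: [-0.1, 0.4, 0.1]
grip_width: 0.0002
```

```bash
python3 - <<'E'
from g import *
info()
E
```

```text
t 42.1 tcp [0.5361 0.051  0.0319] gauge [-133.4374    9.4277   31.8574] xang -4.742322911131897 tilt [ 0.0257 -0.9997  0.0034] F [-0.1098  0.4007  0.1173] Fg 0.3902474923527216 0.14263524008697262 w 0.00021098290428783677 q [  7.3866  39.7989 -22.9042 111.7216  28.101   32.4129 -39.2206]
```

Request:
step_arm(commands=[[0,0,2,0,-1],[0,0,4,0,-1],[0,0,6,0,-1],[0,0,7,0,-1],[0,0,7,0,-1]])

```text
clock: 42.6
tcp_pos: [0.5367, 0.0582, 0.0319]
tool_rot: [[0.996, 0.026, 0.082], [-0.082, 0.001, 0.997], [0.026, -1.0, 0.003]]
force: [0.3, -0.2, -0.5]
grip_width: 0.0005
```

Request:
step_arm(commands=[[0,0,0.7,0,-1],[0,0,1.2,0,-1],[0,0,1.2,0,-1]])

```text
clock: 42.9
tcp_pos: [0.5368, 0.0594, 0.0319]
tool_rot: [[0.996, 0.026, 0.082], [-0.082, 0.001, 0.997], [0.026, -1.0, 0.003]]
force: [-0.1, 0.1, -0.7]
grip_width: 0.0007
```

Request:
step_arm(commands=[[0,0,0.7,0,-1],[0,0,1.2,0,-1],[0,0,1.2,0,-1]])

```text
clock: 43.2
tcp_pos: [0.5369, 0.0607, 0.0319]
tool_rot: [[0.996, 0.026, 0.082], [-0.082, 0.001, 0.997], [0.026, -1.0, 0.003]]
force: [-0.3, 0.4, -0.1]
grip_width: 0.0003
```

Request:
step_arm(commands=[[0,0,0.7,0,-1],[0,0,1.2,0,-1],[0,0,1.2,0,-1]])

```text
clock: 43.5
tcp_pos: [0.537, 0.0608, 0.0319]
tool_rot: [[0.996, 0.026, 0.083], [-0.083, -0.0, 0.997], [0.025, -1.0, 0.002]]
force: [-0.3, -3.6, 1.8]
grip_width: 0.0009
```

Request:
step_arm(commands=[[0,0,0.7,0,-1],[0,0,1.2,0,-1],[0,0,1.2,0,-1]])

```text
clock: 43.8
tcp_pos: [0.537, 0.0612, 0.0319]
tool_rot: [[0.996, 0.025, 0.084], [-0.084, -0.001, 0.996], [0.025, -1.0, 0.001]]
force: [-0.4, -5.0, 3.0]
grip_width: 0.0004
```

Request:
step_arm(commands=[[0,0,0.7,0,-1],[0,0,1.2,0,-1],[0,0,1.2,0,-1]])

```text
clock: 44.1
tcp_pos: [0.537, 0.0615, 0.0319]
tool_rot: [[0.996, 0.025, 0.084], [-0.084, -0.002, 0.996], [0.025, -1.0, -0.0]]
force: [-0.9, -5.6, 3.3]
grip_width: 0.0003
```

Request:
step_arm(commands=[[0,0,1,0,-1],[0,0,2,0,-1],[0,0,2,0,-1]])

```text
clock: 44.4
tcp_pos: [0.537, 0.0615, 0.0319]
tool_rot: [[0.996, 0.024, 0.086], [-0.086, -0.005, 0.996], [0.024, -1.0, -0.003]]
force: [-1.6, -7.6, 5.4]
grip_width: 0.0005
```

Request:
step_arm(commands=[[0,0,1,0,-1],[0,0,2,0,-1],[0,0,2,0,-1]])

```text
clock: 44.7
tcp_pos: [0.537, 0.0615, 0.0319]
tool_rot: [[0.996, 0.023, 0.087], [-0.087, -0.008, 0.996], [0.024, -1.0, -0.006]]
force: [-1.0, -8.9, 4.4]
grip_width: 0.0004
```

Stalled rigidly at 9 N, so the nose is seated on the beam. I'll retreat and check.

Request:
step_arm(commands=[[0,0,-0.5,0,-1],[0,0,-2,0,-1],[0,0,-6,0,-1],[0,0,-14,0,-1],[0,-5,-25,0,-1],[0,-20,-36,0,-1],[0,-45,-42,0,-1],[0,-75,-43,0,-1],[0,-105,-43,0,-1],[0,-122,-43,0,-1],[0,-127,-43,0,-1],[0,-127,-43,0,-1]])

```text
clock: 45.9
tcp_pos: [0.5306, 0.0189, 0.1596]
tool_rot: [[0.996, 0.024, 0.088], [-0.088, -0.008, 0.996], [0.025, -1.0, -0.006]]
force: [0.0, 0.2, -0.0]
grip_width: 0.0001
```

```bash
python3 - <<'E'
from m import *
s=snap('top','t11.png')
prof('t10',s);prof('t11',s);info()
xs=np.arange(30,60,2.)
for n in('t5','t10','t11'):
    f=cv2.cvtColor(cv2.imread(f'pics/{n}.png'),cv2.COLOR_BGR2RGB).astype(np.float32)
    for yr in((-6,6),(10,22)):
        v=np.mean([[cv2.remap(f[...,c],q[None,:,0],q[None,:,1],cv2.INTER_LINEAR)[0] for c in(0,1)] for q in [w2px(s,tf(G,np.c_[xs,np.full(xs.size,y),np.full(xs.size,48)]/1000)).astype(np.float32) for y in np.arange(*yr,1.)]],axis=0)
        d=v[0]-v[1];d=d/d[0];print(n,yr,'R',v[0].round().astype(int).tolist(),'x at half',np.interp(-.5,-d,xs).round(2))
# jaw-side gap profile (bar -y side)
ys=np.arange(-24,-2,2.)
for n in('t9','t10','t11'):
    f=cv2.cvtColor(cv2.imread(f'pics/{n}.png'),cv2.COLOR_BGR2RGB).astype(np.float32)
    for xr in(range(-28,-8,2),range(-6,16,2)):
        v=np.mean([cv2.remap(f[...,0],q[None,:,0],q[None,:,1],cv2.INTER_LINEAR)[0] for q in [w2px(s,tf(G,np.c_[np.full(ys.size,x),ys,np.full(ys.size,46)]/1000)).astype(np.float32) for x in xr]],axis=0);print(n,'jaw side',xr,v.round().astype(int).tolist())
E
```

```text
t10 range(-28, 0, 2) [224, 224, 221, 212, 195, 193, 199, 204, 207]
t10 range(6, 36, 2) [224, 224, 220, 212, 196, 195, 201, 207, 210]
  centroid y front 8.73 slope -0.0161
  centroid y tail 9.55 slope 0.0465
  tab px 198.3768115942029 160.05797101449275 69
t11 range(-28, 0, 2) [224, 224, 221, 212, 195, 192, 199, 205, 208]
t11 range(6, 36, 2) [224, 223, 221, 212, 196, 196, 202, 207, 210]
  centroid y front 8.69 slope -0.0148
  centroid y tail 9.27 slope 0.0715
  tab px 198.36231884057972 159.97101449275362 69
t 45.95 tcp [0.53   0.019  0.1587] gauge [-165.8668   12.8827  158.7027] xang -5.011585363531026 tilt [ 0.0232 -0.9997 -0.0064] F [-0.4555  0.6279 -0.7637] Fg 0.587925253451987 0.5059984332268876 w 0.000359592510565728 q [ 16.2279  27.7852 -29.8828 109.8113  19.7964  46.1652 -29.4443]
t5 (-6, 6) R [223, 223, 222, 222, 222, 222, 221, 219, 214, 210, 209, 209, 209, 207, 207] x at half 45.91
t5 (10, 22) R [224, 224, 223, 223, 224, 222, 221, 218, 213, 210, 209, 209, 209, 207, 208] x at half 45.93
t10 (-6, 6) R [223, 223, 223, 223, 222, 222, 220, 217, 213, 210, 209, 209, 208, 208, 208] 
[... 151 characters left out ...]
, 223, 223, 223, 221, 219, 215, 210, 208, 209, 210, 209, 207] x at half 45.9
t11 (10, 22) R [223, 223, 223, 223, 223, 223, 221, 218, 214, 209, 209, 209, 209, 208, 207] x at half 45.99
t9 jaw side range(-28, -8, 2) [208, 207, 203, 200, 200, 201, 203, 213, 220, 223, 223]
t9 jaw side range(-6, 16, 2) [216, 217, 216, 214, 211, 210, 209, 214, 219, 222, 223]
t10 jaw side range(-28, -8, 2) [208, 207, 204, 203, 203, 203, 203, 211, 218, 221, 222]
t10 jaw side range(-6, 16, 2) [216, 217, 217, 215, 214, 212, 209, 213, 219, 221, 223]
t11 jaw side range(-28, -8, 2) [207, 208, 207, 206, 203, 202, 200, 210, 218, 222, 223]
t11 jaw side range(-6, 16, 2) [215, 215, 214, 213, 211, 210, 209, 215, 220, 222, 223]
```

```bash
python3 -c "
from station import *
print(sign_off())"
```

```text
the job is handed in; nothing more can be done
None
```

I handed the job in at about 46 s of the 58 s allowed, with the gripper clear. The red bar is home under the hood, with its nose on the beam and the jaw closed on it.

**What I did:** I lifted the red bar from the cradle and set it on the bed in front of the hood. I gripped it again by the tail and slid it in until it stalled on the beam at about 9 N. I then closed the jaw by pushing the tab from behind with shut fingers.

**Jaw closing:** This took three pushes, because after the first the bar was about 1 mm short of the fixed jaw. The later pushes reached 8 N and 10 N. The last one moved the bar no further, so I take it to be flush. At that load the jaw will have tilted briefly, by about 0.06 rad by the stated spring rate; I did not measure the tilt.

**Out of order:** Closing the jaw had drawn the nose back about 0.6 mm. I pushed the tail end by hand with shut fingers, after the jaw was closed, until it stalled at about 9 N.

**Last checks, from the top camera after that push:**
- **Nose:** it is back at its first seated position (45.9 mm, against 45.9 mm before closing).
- **Fixed jaw:** the edge between bar and jaw looks the same as after the final push, and the same at both ends. A faint dark line remains there; I took it to be the bar's side showing above the jaw. I can't fully rule out a gap of a few tenths of a millimetre.
- **Sliding jaw:** it shows no visible gap to the bar, and the tab has not moved.
- **Hold:** how firmly the jaw grips now was not measured.
- **Hood and other things:** I saw no contact with the hood. I did not measure the other objects again at the end.

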